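# Line up the tone bells by size on the teak shelf

### The job

Line up the four brass bells in order of size on the shelf, one standing upright and centred on each cork mark: the smallest next to the turquoise tuner, rising to the largest next to the harmonica. Set each bell down gently rather than dropping it or knocking it over, and leave the tuner and the harmonica where they lie.

Things in the scene. Friction and masses are not known exactly. Their poses are not given: they have to be found in the camera images.
- bell_small: The smallest of four like-shaped loose brass bells, standing on its mouth on the table: mouth 36 mm across, brass part 28 mm high, tapering upward, and on top of it an upright round wooden handle 18 mm in diameter and 36 mm high (total height 64 mm); about 50 g. Grip it by the handle from above. Origin at the centre of its underside, z up along the handle; round about z.
- bell_medium: The second smallest of four like-shaped loose brass bells, standing on its mouth on the table: mouth 46 mm across, brass part 38 mm high, tapering upward, and on top of it an upright round wooden handle 18 mm in diameter and 36 mm high (total height 74 mm); about 70 g. Grip it by the handle from above. Origin at the centre of its underside, z up along the handle; round about z.
- bell_large: The second largest of four like-shaped loose brass bells, standing on its mouth on the table: mouth 56 mm across, brass part 48 mm high, tapering upward, and on top of it an upright round wooden handle 18 mm in diameter and 36 mm high (total height 84 mm); about 100 g. Grip it by the handle from above. Origin at the centre of its underside, z up along the handle; round about z.
- bell_largest: The largest of four like-shaped loose brass bells, standing on its mouth on the table: mouth 66 mm across, brass part 58 mm high, tapering upward, and on top of it an upright round wooden handle 18 mm in diameter and 36 mm high (total height 94 mm); about 140 g. Grip it by the handle from above. Origin at the centre of its underside, z up along the handle; round about z.
- mark_1: Pale cork disc, 34 mm across, flush in the top of the dark teak shelf, nearest the left (+y) end of a straight row of four, 80 mm apart. The shelf is a fixed board on the table, 110 mm deep, 440 long, 20 high, turned up to 0.15 rad. Origin: the disc's centre, level with the shelf top (20 mm above the table); y along the row to the left end, x across the shelf away from the robot, z up.
- mark_2: Pale cork disc, 34 mm across, flush in the top of the dark teak shelf, second from the left (+y) end of a straight row of four, 80 mm apart. The shelf is a fixed board on the table, 110 mm deep, 440 long, 20 high, turned up to 0.15 rad. Origin: the disc's centre, level with the shelf top (20 mm above the table); y along the row to the left end, x across the shelf away from the robot, z up.
- mark_3: Pale cork disc, 34 mm across, flush in the top of the dark teak shelf, third from the left (+y) end of a straight row of four, 80 mm apart. The shelf is a fixed board on the table, 110 mm deep, 440 long, 20 high, turned up to 0.15 rad. Origin: the disc's centre, level with the shelf top (20 mm above the table); y along the row to the left end, x across the shelf away from the robot, z up.
- mark_4: Pale cork disc, 34 mm across, flush in the top of the dark teak shelf, nearest the right (-y) end of a straight row of four, 80 mm apart. The shelf is a fixed board on the table, 110 mm deep, 440 long, 20 high, turned up to 0.15 rad. Origin: the disc's centre, level with the shelf top (20 mm above the table); y along the row to the left end, x across the shelf away from the robot, z up.
- tuner: Turquoise plastic tuner, a loose flat slab 60 x 40 x 14 mm with a black display, lying on one end of the shelf (either end) just beyond the last mark, about 70 mm from it. It shows at which end the smallest bell belongs. Stays where it is. Origin at the centre of its underside.
- harmonica: Silver harmonica, loose, 100 x 26 x 20 mm, lying across the other end of the shelf just beyond the last mark, about 70 mm from it. It shows at which end the largest bell belongs. Stays where it is. Origin at the centre of its underside, x along its length.

How it is judged:
By the outcome, as a careful person would: the job done as asked, in the order asked, and still so for the second after the job is handed in, with the robot touching nothing.
It also fails if it takes over 102 s, if anything falls off the work surface, if the arm or the gripper's body presses on something with over 40 N, if the wrist force passes 120 N, or if a joint passes its speed limit or range.

### The arm

A 7-joint arm with a two-finger parallel gripper is mounted at the origin on the work surface. World frame = base frame: x ahead of the robot, y to its left, z up, the work surface at z = 0. Lengths are in m, angles in degrees, forces in N, time in s.
With the tool pointing down it reaches from about 0.425 to 0.875 m from the base axis. Payload 4.7 kg.
Tool frame: the origin (TCP) lies midway between the tips of the shut fingers; the grasp point (between the pads) lies 19 mm behind it; z points along the fingers, y is the line along which they close (so a half turn about z gives the same grasp; the last joint's range is limited). The gripper opens to 87 mm and grips with 3 to 60 N. Pads are 19 mm wide; open, the fingers measure 117 mm over their backs; the gripper's body (75 mm by 190 mm) begins 51 mm behind the grasp point.
Start: joints at [69.964, 18.392, -4.016, 83.108, 1.295, 78.541, -3.26], TCP at [0.231, -0.607, 0.223] pointing down, gripper open.
Joint ranges: [-163.93, 163.93], [-17.29, 119.83], [-79.2, 71.16], [3.27, 140.29], [-89.18, 269.18], [5.43, 117.66], [-154.24, 154.24]. Speed limits (degrees/s): [147.25, 147.25, 180, 180, 180, 180, 180].

### API

Orientations are given as [roll, pitch, yaw] about the fixed x, y, z axes, in that order (R = Rz(yaw) Ry(pitch) Rx(roll)).
In Python, from cell import env gives the robot as it stands. The module is installed in compiled form; this text tells all that it offers.
- The arm moves only by the tool send_rows, never from a script. Its argument "series" is a list of rows, each an object with "travel": the shift along the tool's x, y, z in cm, a list of three; "dr": the turn, a rotation vector about the tool's x, y, z in degrees, a list of three; "claw": the finger opening in cm, from 0 to 8.7. In form: [{"travel": [tx, ty, tz], "dr": [wx, wy, wz], "claw": claw}, ...]. A call has 1 to 12 rows; each row is the pose to reach, as a shift and turn from the pose commanded when the call began, along the tool's axes at that moment; what a row does not reach only later rows make up. A row lasts 1/12 s, in which the tool goes at most 41.7 mm and 7.16 degrees, less where a joint would pass 70% of its speed; a pose out of reach is approached as far as the arm can. A call with a gripper value outside its range is refused whole. The fingers move at their own pace and stop on an object; "grip_force" is the grip in N (left out, the last holds). Time passes only in rows, so rows that repeat a pose let the fingers close. It gives the time, the measured TCP pose, the force and the opening at its end, in the units of the state.
- env.get_obs(): the state, without advancing time (a new reading comes with each control period).
- env.read_camera(name): name is "scene" or "top"; returns the picture (480x640x3 uint8, blue, green, red); there is no depth.
- env.calibration(name): a dict with "fx", "fy", "cx", "cy" (pixels), "cam_to_world" (4x4, takes a point from camera to world coordinates). Camera axes: x right, y down, z forward; pixel columns grow to the right and rows downward; lengths in m; the calibration is good to about 2 mm. A picture is of the moment at which its call begins. calibration takes no time and is no camera call.
- env.sign_off(): hands the job in, once; it reports no verdict.
The state is a dict: "time_s": time; "qpos": joint angles; "joint_velocities": joint speeds; "effort": joint torques, N m; "tool_pos": TCP position; "tool_rot": TCP orientation; "force": force on the tool from outside, world axes, zero at the start; "wrist_torque": the same for the moment, N m; "grip_width": finger opening in m.
Only numpy, scipy, OpenCV 4.12 (cv2) and the standard library are available. Lean on these libraries where they do the work, as an engineer would, in place of code of your own. Each camera call takes 0.05 s, during which the arm holds its last target. There are 200 camera calls.

## Working session

There is one attempt and no reset: what is moved stays moved. The work goes in short steps, Python scripts to look and compute and a tool call to move; the robot and the scene stay as the last step left them, time stands still between calls to the robot, and variables do not carry over. Pictures are saved under pics/ and viewed, on a budget of 14 in all, crops included, one or two more only if the job needs it, and the job is handed in when it is done.

Besides the shell and the picture viewer there is one more tool, called after "Emit:" as name([rows], argument=value, ...), one row to a line, values as JSON. send_rows: Moves the arm, as the interface text tells. Its arguments: {"type":"object","properties":{"series":{"type":"array"},"grip_force":{"type":"number"}},"required":["series"]}

```bash
mkdir -p pics; python3 - <<'E'
from cell import env
import cv2
for n in("scene","top"):
    cv2.imwrite(f"pics/{n}0.png",env.read_camera(n))
    c=env.calibration(n);print(n,c)
o=env.get_obs();print(o)
E
```

```text
scene {'fx': 597.0656992646884, 'fy': 597.0656992646884, 'cx': 308.8004660014961, 'cy': 238.9635030250964, 'cam_to_world': array([[-0.86839243,  0.39841865, -0.29522392,  0.81511458],
       [ 0.49585261,  0.69170865, -0.52504222,  0.49968745],
       [-0.00497767, -0.60233024, -0.79823149,  0.81277689],
       [ 0.        ,  0.        ,  0.        ,  1.        ]])}
top {'fx': 609.5728844696328, 'fy': 609.5728844696328, 'cx': 316.1463246903469, 'cy': 243.52194150140085, 'cam_to_world': array([[-0.00294611, -0.99844462,  0.05567464,  0.50274431],
       [-0.99987505,  0.00380588,  0.01534297,  0.00804038],
       [-0.01553099, -0.05562248, -0.99833107,  0.93344832],
       [ 0.        ,  0.        ,  0.        ,  1.        ]])}
{'time_s': 0.1, 'qpos': array([69.96371407, 18.43352543, -4.01661291, 83.16665652,  1.29655555,
       78.54148911, -3.2577466 ]), 'joint_velocities': array([ 0.06764991, -0.10016416, -0.00816077, -0.2665996 , -0.08026389,
        0.05969818,  0.0105205 ]), 'effort': array([ 3.62152678e-04, -4.92571843e+01, -4.05646591e-01, -3.13397813e+01,
       -6.43079868e-02,  3.95189342e-02,  1.02325166e-04]), 'tool_pos': array([ 0.23106962, -0.60701919,  0.22159664]), 'tool_rot': array([-1.79903651e+02,  6.62577213e-03,  2.08494481e+01]), 'force': array([ 0.01435438, -0.21695177,  0.22048101]), 'wrist_torque': array([-0.00201903, -0.01449808,  0.01177603]), 'grip_width': 0.08688786185830538}
```

View pics/top0.png

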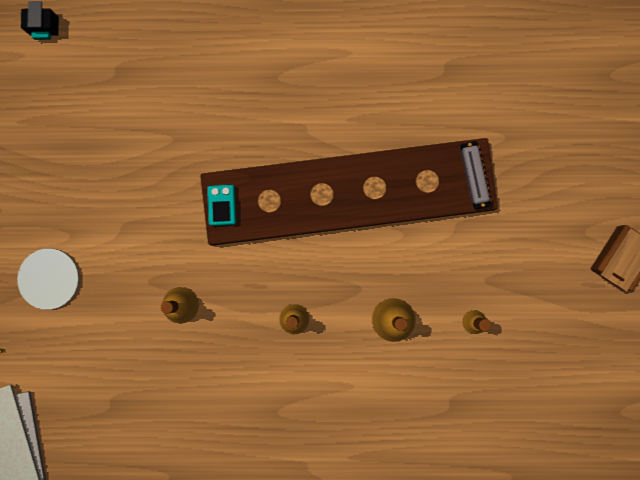

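View pics/scene0.png

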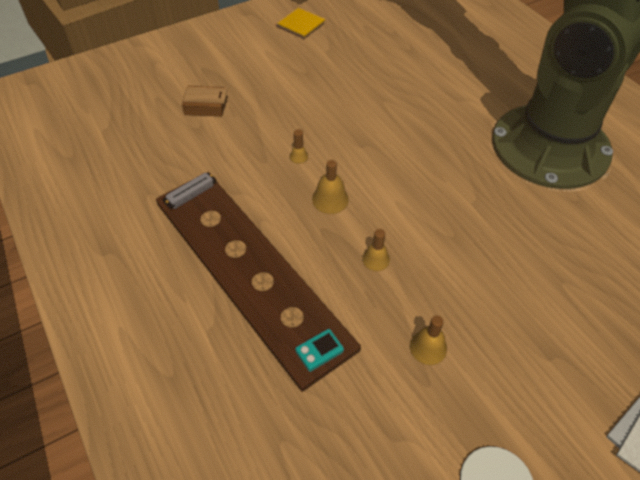

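The top view shows the tuner at the left end (221,205) and the harmonica at the right (476,175). The marks are at about (269,201), (322,194), (374,188) and (427,181). Left to right the bells are large (180,305), medium (293,319), largest (393,320) and small (474,322). The scene view agrees, so small goes to mark_1 and largest to mark_4.

```bash
cat > h.py <<'E'
from cell import env
import numpy as np, cv2
def px2w(n,u,v,z):
    c=env.calibration(n);T=c["cam_to_world"]
    d=T[:3,:3]@[(u-c["cx"])/c["fx"],(v-c["cy"])/c["fy"],1];o=T[:3,3]
    return o+d*(z-o[2])/d[2]
def w2px(n,p):
    c=env.calibration(n);T=c["cam_to_world"]
    q=T[:3,:3].T@(np.array(p)-T[:3,3]);return c["cx"]+c["fx"]*q[0]/q[2],c["cy"]+c["fy"]*q[1]/q[2]
E
python3 - <<'E'
from h import *
im=cv2.imread("pics/top0.png")
a=cv2.resize(im[275:345,150:350],None,fx=4,fy=4,interpolation=cv2.INTER_CUBIC)
b=cv2.resize(im[275:345,330:530],None,fx=4,fy=4,interpolation=cv2.INTER_CUBIC)
cv2.imwrite("pics/crop.png",np.vstack([a,b]))
# marks: pale blobs on the shelf
for u,v in((269,201),(322,194),(374,188),(427,181)):
    g=cv2.cvtColor(im,cv2.COLOR_BGR2GRAY)[v-16:v+17,u-16:u+17]
    m=(g>75).astype(np.uint8);m=cv2.morphologyEx(m,cv2.MORPH_CLOSE,np.ones((5,5)))
    n,l,s,c=cv2.connectedComponentsWithStats(m);i=1+s[1:,4].argmax()
    uu,vv=s[i,0]+(s[i,2]-1)/2+u-16,s[i,1]+(s[i,3]-1)/2+v-16
    print(uu,vv,s[i],px2w("top",uu,vv,.02).round(4))
E
```

```text
269.0 200.5 [  5   5  23  22 401] [0.619 0.093 0.02 ]
321.0 194.0 [  4   5  23  23 405] [0.6284 0.0145 0.02  ]
374.0 187.5 [  5   5  23  22 404] [ 0.6379 -0.0653  0.02  ]
427.0 181.0 [  5   5  23  23 411] [ 0.6473 -0.1451  0.02  ]
```

View pics/crop.png

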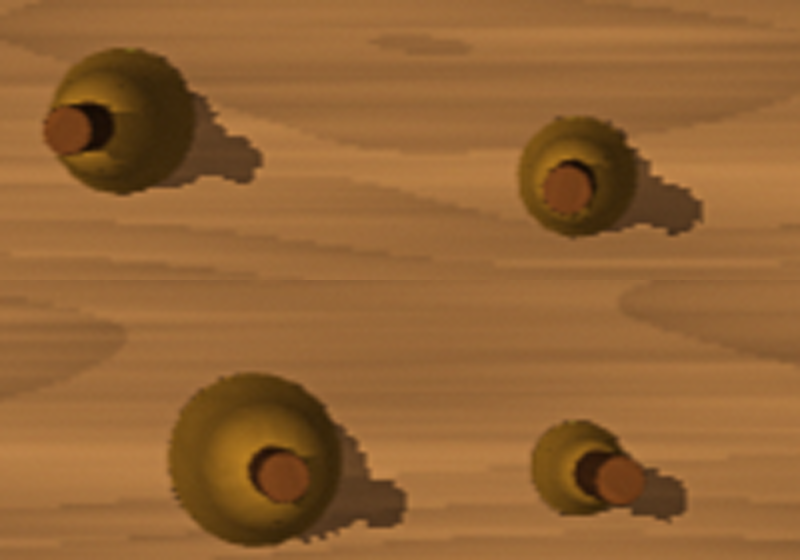

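The crop shows the handle tops at (67,130), (567,188), (282,475) and (619,480), with mouth circles around (124,120), (578,176), (255,460) and (579,468).

```bash
python3 - <<'E'
from h import *
o=lambda k,x:k+x/4-.375
for n,k,t,m,h in(("large",150,(67,130),(124,120),.084),("medium",150,(567,188),(578,176),.074),("largest",330,(282,195),(255,180),.094),("small",330,(619,200),(579,188),.064)):
    print(n,px2w("top",o(k,t[0]),o(275,t[1]),h).round(4),px2w("top",o(k,m[0]),o(275,m[1]),.003).round(4))
P=np.array([[.619,.093],[.6284,.0145],[.6379,-.0653],[.6473,-.1451]])
c=P.mean(0);d=np.linalg.svd(P-c)[2][0];d*=np.sign(d[1]);print([(c+d*s).round(4) for s in(.12,.04,-.04,-.12)],np.degrees(np.arctan2(-d[0],d[1])))
E
```

```text
large [0.4622 0.23   0.084 ] [0.4621 0.2294 0.003 ]
medium [0.441  0.0563 0.074 ] [0.4405 0.0561 0.003 ]
largest [ 0.4398 -0.0935  0.094 ] [ 0.4387 -0.0944  0.003 ]
small [ 0.4356 -0.2159  0.064 ] [ 0.4354 -0.2166  0.003 ]
[array([0.619 , 0.0934]), array([0.6284, 0.014 ]), array([ 0.6379, -0.0654]), array([ 0.6473, -0.1449])] 6.779235755794157
```

Emit:
send_rows([
  {"travel":[33.0,-29.3,5],"dr":[0,0,-69.15],"claw":5},
  {"travel":[33.0,-29.3,5],"dr":[0,0,-69.15],"claw":5},
  {"travel":[33.0,-29.3,5],"dr":[0,0,-69.15],"claw":5},
  {"travel":[33.0,-29.3,5],"dr":[0,0,-69.15],"claw":5},
  {"travel":[33.0,-29.3,5],"dr":[0,0,-69.15],"claw":5},
  {"travel":[33.0,-29.3,5],"dr":[0,0,-69.15],"claw":5},
  {"travel":[33.0,-29.3,5],"dr":[0,0,-69.15],"claw":5},
  {"travel":[33.0,-29.3,5],"dr":[0,0,-69.15],"claw":5},
  {"travel":[33.0,-29.3,5],"dr":[0,0,-69.15],"claw":5},
  {"travel":[33.0,-29.3,5],"dr":[0,0,-69.15],"claw":5},
  {"travel":[33.0,-29.3,5],"dr":[0,0,-69.15],"claw":5},
  {"travel":[33.0,-29.3,5],"dr":[0,0,-69.15],"claw":5},
], grip_force=12)

```text
time_s: 1.1
tool_pos: [0.4379, -0.209, 0.1719]
tool_rot: [180.0, -0.2, 90.6]
force: [-0.7, -0.7, -0.6]
grip_width: 0.0503
```

Emit:
send_rows([
  {"travel":[0,0,0],"dr":[0,0,0],"claw":5},
  {"travel":[0,0,0],"dr":[0,0,0],"claw":5},
  {"travel":[0,0,0],"dr":[0,0,0],"claw":5},
  {"travel":[0,0,0],"dr":[0,0,0],"claw":5},
])

```text
time_s: 1.43
tool_pos: [0.4347, -0.2178, 0.1725]
tool_rot: [-180.0, 0.0, 89.8]
force: [-0.8, 0.2, -0.4]
grip_width: 0.05
```

```bash
python3 - <<'E'
from h import *
im=env.read_camera("scene");o=env.get_obs();print(o["tool_pos"],o["tool_rot"],o["time_s"])
u,v=map(int,w2px("scene",(.4356,-.2159,.08)));print(u,v)
cv2.imwrite("pics/c1.png",cv2.resize(im[v-70:v+70,u-90:u+90],None,fx=4,fy=4,interpolation=cv2.INTER_CUBIC))
E
```

```text
[ 0.43478213 -0.21760622  0.17249758] [-1.79989163e+02  7.27244858e-03  8.98368866e+01] 1.4833
296 124
```

View pics/c1.png

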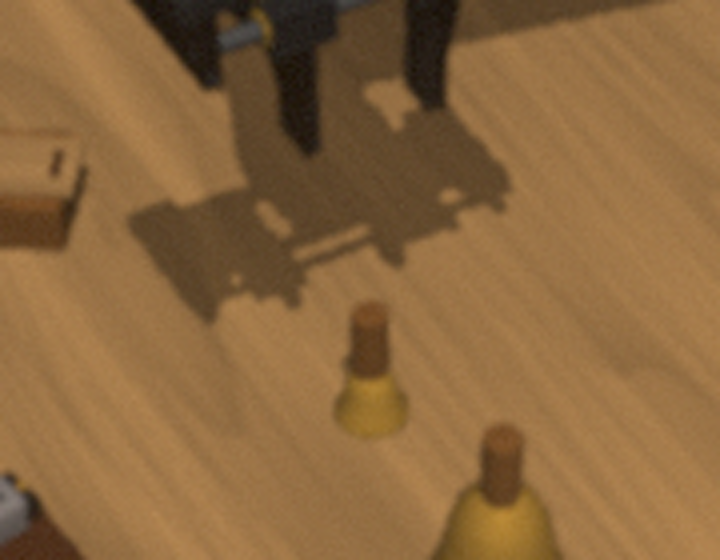

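The fingers are open straight above the small bell (handle at crop 368,340), and everything is clear.

Emit:
send_rows([
  {"travel":[0.14,0.08,3],"dr":[0,0,0],"claw":5},
  {"travel":[0.14,0.08,7],"dr":[0,0,0],"claw":5},
  {"travel":[0.14,0.08,10],"dr":[0,0,0],"claw":5},
  {"travel":[0.14,0.08,12],"dr":[0,0,0],"claw":5},
  {"travel":[0.14,0.08,13.3],"dr":[0,0,0],"claw":5},
  {"travel":[0.14,0.08,14.0],"dr":[0,0,0],"claw":5},
  {"travel":[0.14,0.08,14.0],"dr":[0,0,0],"claw":5},
  {"travel":[0.14,0.08,14.0],"dr":[0,0,0],"claw":3},
  {"travel":[0.14,0.08,14.0],"dr":[0,0,0],"claw":2.2},
  {"travel":[0.14,0.08,14.0],"dr":[0,0,0],"claw":1},
  {"travel":[0.14,0.08,14.0],"dr":[0,0,0],"claw":1},
  {"travel":[0.14,0.08,14.0],"dr":[0,0,0],"claw":1},
])

```text
time_s: 2.48
tool_pos: [0.4367, -0.2152, 0.0333]
tool_rot: [179.9, 0.1, 90.0]
force: [-0.3, 0.2, 0.2]
grip_width: 0.0243
```

Emit:
send_rows([
  {"travel":[0,0,0],"dr":[0,0,0],"claw":1},
  {"travel":[0,0,0],"dr":[0,0,0],"claw":1},
  {"travel":[0,0,0],"dr":[0,0,0],"claw":1},
])

```text
time_s: 2.73
tool_pos: [0.4364, -0.215, 0.0329]
tool_rot: [180.0, 0.0, 90.0]
force: [-0.7, -0.5, 3.0]
grip_width: 0.0175
```

Emit:
send_rows([
  {"travel":[0,0,-2],"dr":[0,0,0],"claw":1},
  {"travel":[0,0,-5],"dr":[0,0,0],"claw":1},
  {"travel":[0,0,-9],"dr":[0,0,0],"claw":1},
  {"travel":[1,0.6,-10],"dr":[0,0,0],"claw":1},
  {"travel":[3,1.8,-10],"dr":[0,0,0],"claw":1},
  {"travel":[6,3.5,-10],"dr":[0,0,0],"claw":1},
  {"travel":[9,5.3,-10],"dr":[0,0,0],"claw":1},
  {"travel":[12,7.1,-10],"dr":[0,0,0],"claw":1},
  {"travel":[15,8.9,-10],"dr":[0,0,0],"claw":1},
  {"travel":[18,10.6,-10],"dr":[0,0,0],"claw":1},
  {"travel":[21,12.4,-10],"dr":[0,0,0],"claw":1},
  {"travel":[24,14.2,-10],"dr":[0,0,0],"claw":1},
])

```text
time_s: 3.73
tool_pos: [0.5788, 0.0268, 0.1322]
tool_rot: [-180.0, 0.0, 90.0]
force: [1.3, -1.6, -0.5]
grip_width: 0.0176
```

Emit:
send_rows([
  {"travel":[3,1.8,0],"dr":[0,0,0],"claw":1},
  {"travel":[5.5,3.3,0],"dr":[0,0,0],"claw":1},
  {"travel":[6.9,4.05,1],"dr":[0,0,0],"claw":1},
  {"travel":[6.9,4.05,3],"dr":[0,0,0],"claw":1},
  {"travel":[6.9,4.05,5],"dr":[0,0,0],"claw":1},
  {"travel":[6.9,4.05,6],"dr":[0,0,0],"claw":1},
  {"travel":[6.9,4.05,6.5],"dr":[0,0,0],"claw":1},
  {"travel":[6.9,4.05,6.5],"dr":[0,0,0],"claw":1},
  {"travel":[6.9,4.05,6.5],"dr":[0,0,0],"claw":1},
  {"travel":[6.9,4.05,6.5],"dr":[0,0,0],"claw":1},
])

```text
time_s: 4.57
tool_pos: [0.6196, 0.0941, 0.0688]
tool_rot: [179.9, -0.0, 90.0]
force: [-0.5, -0.1, -0.4]
grip_width: 0.0176
```

```bash
python3 - <<'E'
from h import *
for i in range(3):
    im=env.read_camera("scene");o=env.get_obs();print(o["tool_pos"],o["tool_rot"],o["force"],o["grip_width"],o["time_s"])
u,v=map(int,w2px("scene",(.619,.0934,.05)));print(u,v, w2px("scene",(.619,.0934,.02)))
cv2.imwrite("pics/c2.png",cv2.resize(im[v-70:v+70,u-90:u+90],None,fx=4,fy=4,interpolation=cv2.INTER_CUBIC))
E
```

```text
[0.61966176 0.09405856 0.06889157] [ 1.79871060e+02 -2.73880193e-03  8.99653547e+01] [-0.23923861 -0.52470447 -0.29808556] 0.01745642986242313 4.6167
[0.61959573 0.0941316  0.06883896] [ 1.79874742e+02 -2.86520435e-03  8.99697744e+01] [ 0.75294746  0.05225221 -0.83225538] 0.017662574863938667 4.6667
[0.61945944 0.09407121 0.06865641] [1.79891155e+02 4.08105333e-03 8.99718084e+01] [-0.36877117 -0.20428822 -0.32931064] 0.0176533742189554 4.7167
290 306 (np.float64(290.8310120588854), np.float64(317.1240456123648))
```

View pics/c2.png

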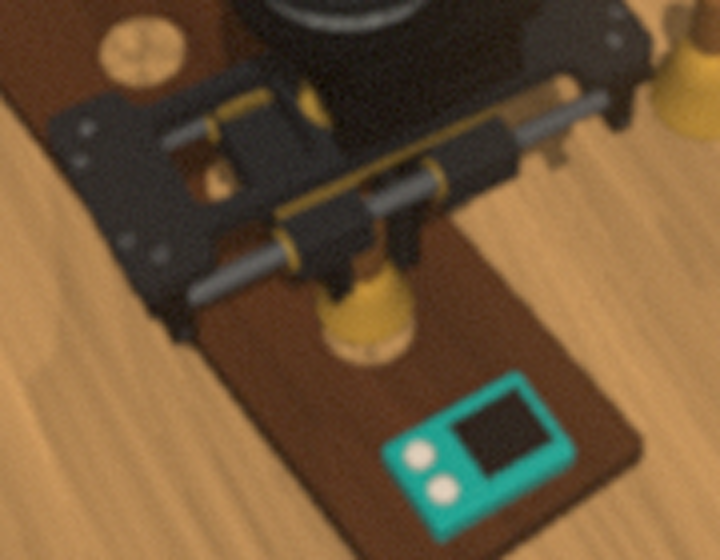

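The bell hangs upright over the cork, its mouth at (365,340) and the cork just visible below. I'll lower it now.

Emit:
send_rows([
  {"travel":[0,-0.05,0.5],"dr":[0,0,0],"claw":1},
  {"travel":[0,-0.05,0.9],"dr":[0,0,0],"claw":1},
  {"travel":[0,-0.05,1.2],"dr":[0,0,0],"claw":1},
  {"travel":[0,-0.05,1.4],"dr":[0,0,0],"claw":1},
  {"travel":[0,-0.05,1.5],"dr":[0,0,0],"claw":1},
  {"travel":[0,-0.05,1.55],"dr":[0,0,0],"claw":1},
  {"travel":[0,-0.05,1.55],"dr":[0,0,0],"claw":1},
  {"travel":[0,-0.05,1.55],"dr":[0,0,0],"claw":1},
  {"travel":[0,-0.05,1.55],"dr":[0,0,0],"claw":1},
])

```text
time_s: 5.47
tool_pos: [0.6178, 0.0941, 0.0529]
tool_rot: [-179.9, 0.1, 90.0]
force: [-3.8, -0.7, 7.4]
grip_width: 0.0178
```

Emit:
send_rows([
  {"travel":[0,0,0],"dr":[0,0,0],"claw":2},
  {"travel":[0,0,0],"dr":[0,0,0],"claw":2.5},
  {"travel":[0,0,0],"dr":[0,0,0],"claw":3.5},
  {"travel":[0,0,0],"dr":[0,0,0],"claw":4.5},
  {"travel":[0,0,0],"dr":[0,0,0],"claw":5},
  {"travel":[0,0,0],"dr":[0,0,0],"claw":5},
  {"travel":[0,0,-1],"dr":[0,0,0],"claw":5},
  {"travel":[0,0,-3],"dr":[0,0,0],"claw":5},
  {"travel":[0,0,-6],"dr":[0,0,0],"claw":5},
  {"travel":[0,0,-9],"dr":[0,0,0],"claw":5},
  {"travel":[0,0,-10],"dr":[0,0,0],"claw":5},
  {"travel":[-1,-4,-10],"dr":[0,0,0],"claw":5},
])

```text
time_s: 6.47
tool_pos: [0.5852, 0.0866, 0.1552]
tool_rot: [179.4, -0.4, 90.0]
force: [-0.2, -0.1, 1.8]
grip_width: 0.0501
```

Emit:
send_rows([
  {"travel":[-1.4,-4,0],"dr":[0,0,0],"claw":5},
  {"travel":[-2.8,-8,0],"dr":[0,0,0],"claw":5},
  {"travel":[-2.8,-12,0],"dr":[0,0,0],"claw":5},
  {"travel":[-2.8,-13.75,0],"dr":[0,0,0],"claw":5},
  {"travel":[-2.8,-13.75,0],"dr":[0,0,0],"claw":5},
  {"travel":[-2.8,-13.75,0],"dr":[0,0,0],"claw":5},
  {"travel":[-2.8,-13.75,0],"dr":[0,0,0],"claw":5},
])

```text
time_s: 7.05
tool_pos: [0.4419, 0.0562, 0.1527]
tool_rot: [179.9, 0.0, 90.0]
force: [0.2, 0.7, 0.1]
grip_width: 0.0502
```

```bash
python3 - <<'E'
from h import *
im=env.read_camera("top");o=env.get_obs();print(o["tool_pos"],o["tool_rot"],o["force"],o["grip_width"],o["time_s"])
cv2.imwrite("pics/c3.png",cv2.resize(im[130:345,150:510],None,fx=2.2,fy=2.2,interpolation=cv2.INTER_CUBIC))
print(w2px("top",(.619,.0934,.084)),w2px("top",(.619,.0934,.02)))
E
```

```text
[0.44201859 0.05643242 0.15253362] [ 1.79918080e+02 -3.33542947e-02  9.00149550e+01] [ 0.11364218 -0.0445594  -0.15714709] 0.05012050435883604 7.1
(np.float64(264.50742750227397), np.float64(194.73007581835404)) (np.float64(268.7536531408261), np.float64(200.47914038250306))
```

View pics/c3.png

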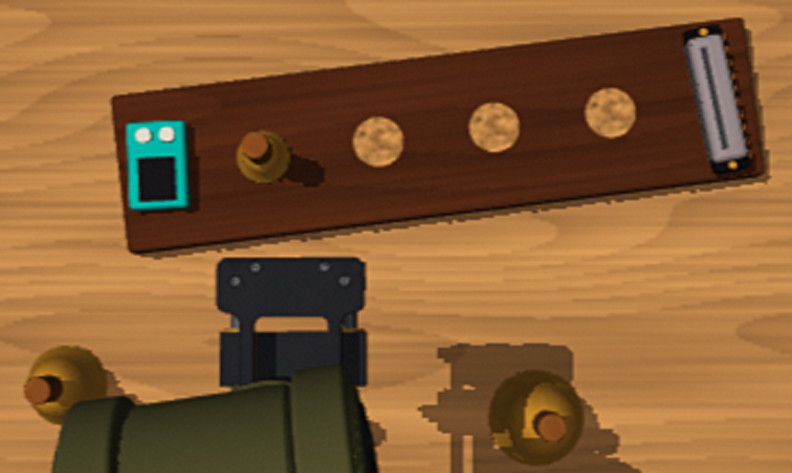

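The small bell stands upright on mark_1 (handle top (255,146), mouth centre ≈(263,158) in the crop), about 1.5 mm off. Next is the medium bell.

Emit:
send_rows([
  {"travel":[0,-0.1,3],"dr":[0,0,0],"claw":5},
  {"travel":[0,-0.1,6],"dr":[0,0,0],"claw":5},
  {"travel":[0,-0.1,8.5],"dr":[0,0,0],"claw":5},
  {"travel":[0,-0.1,10.2],"dr":[0,0,0],"claw":5},
  {"travel":[0,-0.1,11],"dr":[0,0,0],"claw":5},
  {"travel":[0,-0.1,11],"dr":[0,0,0],"claw":5},
  {"travel":[0,-0.1,11],"dr":[0,0,0],"claw":3},
  {"travel":[0,-0.1,11],"dr":[0,0,0],"claw":2.2},
  {"travel":[0,-0.1,11],"dr":[0,0,0],"claw":1},
  {"travel":[0,-0.1,11],"dr":[0,0,0],"claw":1},
  {"travel":[0,-0.1,11],"dr":[0,0,0],"claw":1},
  {"travel":[0,-0.1,11],"dr":[0,0,0],"claw":1},
])

```text
time_s: 8.1
tool_pos: [0.4401, 0.056, 0.0425]
tool_rot: [179.9, 0.0, 90.0]
force: [1.2, -0.3, 0.7]
grip_width: 0.0178
```

Emit:
send_rows([
  {"travel":[0,0,0],"dr":[0,0,0],"claw":1},
  {"travel":[0,0,0],"dr":[0,0,0],"claw":1},
  {"travel":[0,0,0],"dr":[0,0,0],"claw":1},
])

```text
time_s: 8.35
tool_pos: [0.4401, 0.056, 0.0425]
tool_rot: [180.0, 0.0, 90.0]
force: [0.5, -0.1, 4.1]
grip_width: 0.0173
```

Emit:
send_rows([
  {"travel":[0,0,-2],"dr":[0,0,0],"claw":1},
  {"travel":[0,0,-5],"dr":[0,0,0],"claw":1},
  {"travel":[0,0,-8],"dr":[0,0,0],"claw":1},
  {"travel":[-1,2,-9],"dr":[0,0,0],"claw":1},
  {"travel":[-2,5,-9],"dr":[0,0,0],"claw":1},
  {"travel":[-3,8.5,-9],"dr":[0,0,0],"claw":1},
  {"travel":[-4.2,12,-9],"dr":[0,0,0],"claw":1},
  {"travel":[-4.2,15,-9],"dr":[0,0,0],"claw":1},
  {"travel":[-4.2,17.5,-9],"dr":[0,0,0],"claw":1},
  {"travel":[-4.2,18.8,-8],"dr":[0,0,0],"claw":1},
  {"travel":[-4.2,18.8,-5.5],"dr":[0,0,0],"claw":1},
  {"travel":[-4.2,18.8,-3.5],"dr":[0,0,0],"claw":1},
])

```text
time_s: 9.35
tool_pos: [0.6282, 0.0144, 0.0753]
tool_rot: [-180.0, -0.1, 90.0]
force: [-0.8, 0.2, -2.3]
grip_width: 0.0178
```

Emit:
send_rows([
  {"travel":[0,0,0],"dr":[0,0,0],"claw":1},
  {"travel":[0,0,0],"dr":[0,0,0],"claw":1},
  {"travel":[0,0,0],"dr":[0,0,0],"claw":1},
  {"travel":[0,0,0],"dr":[0,0,0],"claw":1},
])

```text
time_s: 9.68
tool_pos: [0.6287, 0.0143, 0.0787]
tool_rot: [179.9, 0.0, 90.0]
force: [0.7, -0.5, -0.6]
grip_width: 0.0177
```

Emit:
send_rows([
  {"travel":[0,0,0.5],"dr":[0,0,0],"claw":1},
  {"travel":[0,0,0.9],"dr":[0,0,0],"claw":1},
  {"travel":[0,0,1.2],"dr":[0,0,0],"claw":1},
  {"travel":[0,0,1.4],"dr":[0,0,0],"claw":1},
  {"travel":[0,0,1.5],"dr":[0,0,0],"claw":1},
  {"travel":[0,0,1.57],"dr":[0,0,0],"claw":1},
  {"travel":[0,0,1.57],"dr":[0,0,0],"claw":1},
  {"travel":[0,0,1.57],"dr":[0,0,0],"claw":1},
  {"travel":[0,0,1.57],"dr":[0,0,0],"claw":1},
])

```text
time_s: 10.43
tool_pos: [0.6276, 0.014, 0.0626]
tool_rot: [-180.0, 0.1, 90.0]
force: [-3.2, -0.3, 7.0]
grip_width: 0.0176
```

Emit:
send_rows([
  {"travel":[0,0,0],"dr":[0,0,0],"claw":2},
  {"travel":[0,0,0],"dr":[0,0,0],"claw":2.5},
  {"travel":[0,0,0],"dr":[0,0,0],"claw":3.5},
  {"travel":[0,0,0],"dr":[0,0,0],"claw":4.5},
  {"travel":[0,0,0],"dr":[0,0,0],"claw":5},
  {"travel":[0,0,0],"dr":[0,0,0],"claw":5},
  {"travel":[0,0,-1],"dr":[0,0,0],"claw":5},
  {"travel":[0,0,-3],"dr":[0,0,0],"claw":5},
  {"travel":[0,0,-6],"dr":[0,0,0],"claw":5},
  {"travel":[0,0,-9],"dr":[0,0,0],"claw":5},
  {"travel":[0,0,-10],"dr":[0,0,0],"claw":5},
  {"travel":[0,-4,-10],"dr":[0,0,0],"claw":5},
])

```text
time_s: 11.43
tool_pos: [0.5948, 0.0144, 0.1645]
tool_rot: [179.4, -0.2, 89.9]
force: [-0.2, -1.2, 0.9]
grip_width: 0.0499
```

Emit:
send_rows([
  {"travel":[1,-4,0],"dr":[0,0,0],"claw":5},
  {"travel":[4,-6.5,0],"dr":[0,0,0],"claw":5},
  {"travel":[7.5,-8.5,0],"dr":[0,0,0],"claw":5},
  {"travel":[11,-10.5,0],"dr":[0,0,0],"claw":5},
  {"travel":[14.5,-12,0],"dr":[0,0,0],"claw":5},
  {"travel":[18,-12.6,0],"dr":[0,0,0],"claw":5},
  {"travel":[20.5,-12.6,0],"dr":[0,0,0],"claw":5},
  {"travel":[21.5,-12.6,0],"dr":[0,0,0],"claw":5},
  {"travel":[21.5,-12.6,0],"dr":[0,0,0],"claw":5},
  {"travel":[21.5,-12.6,0],"dr":[0,0,0],"claw":5},
  {"travel":[21.5,-12.6,0],"dr":[0,0,0],"claw":5},
])

```text
time_s: 12.35
tool_pos: [0.462, 0.2277, 0.1611]
tool_rot: [-180.0, 0.1, 89.9]
force: [0.1, -0.7, -0.5]
grip_width: 0.0501
```

```bash
python3 - <<'E'
from h import *
im=env.read_camera("top");o=env.get_obs();print(o["tool_pos"],o["tool_rot"],o["force"],o["grip_width"],o["time_s"])
cv2.imwrite("pics/c4.png",cv2.resize(im[160:260,190:390],None,fx=4,fy=4,interpolation=cv2.INTER_CUBIC))
for n,x,y,h in(("s",.619,.0934,.084),("m",.6284,.014,.094)):
    for z in(h,.023):
        u,v=w2px("top",(x,y,z));print(n,(u-190)*4+1.5,(v-160)*4+1.5)
E
```

```text
[0.46215122 0.22746494 0.16114491] [-1.79988657e+02  6.27846843e-02  8.98666417e+01] [ 0.09635191 -0.26953777  0.66248725] 0.04982148179490045 12.4
s 299.5297100090959 140.42030327341615
s 315.77133559107097 162.41022139028462
m 525.4396386470307 108.40009486415693
m 526.8772120965511 136.49206380640953
```

View pics/c4.png

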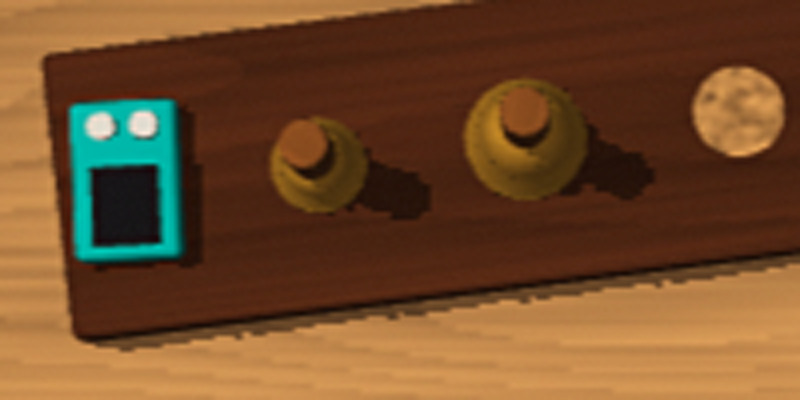

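The small bell's mouth centre (319,165) and the medium's (526,139) are both within about 1 mm of their marks. Next is the large bell.

Emit:
send_rows([
  {"travel":[0.2,0,3],"dr":[0,0,0],"claw":5},
  {"travel":[0.2,0,6],"dr":[0,0,0],"claw":5},
  {"travel":[0.2,0,8.5],"dr":[0,0,0],"claw":5},
  {"travel":[0.2,0,10.2],"dr":[0,0,0],"claw":5},
  {"travel":[0.2,0,10.9],"dr":[0,0,0],"claw":5},
  {"travel":[0.2,0,10.9],"dr":[0,0,0],"claw":5},
  {"travel":[0.2,0,10.9],"dr":[0,0,0],"claw":3},
  {"travel":[0.2,0,10.9],"dr":[0,0,0],"claw":2.2},
  {"travel":[0.2,0,10.9],"dr":[0,0,0],"claw":1},
  {"travel":[0.2,0,10.9],"dr":[0,0,0],"claw":1},
  {"travel":[0.2,0,10.9],"dr":[0,0,0],"claw":1},
  {"travel":[0.2,0,10.9],"dr":[0,0,0],"claw":1},
])

```text
time_s: 13.4
tool_pos: [0.462, 0.2312, 0.0528]
tool_rot: [180.0, 0.0, 90.0]
force: [-1.3, 0.0, 0.8]
grip_width: 0.0181
```

Emit:
send_rows([
  {"travel":[0,0,0],"dr":[0,0,0],"claw":1},
  {"travel":[0,0,0],"dr":[0,0,0],"claw":1},
  {"travel":[0,0,0],"dr":[0,0,0],"claw":1},
])

```text
time_s: 13.65
tool_pos: [0.4619, 0.2312, 0.0526]
tool_rot: [180.0, 0.0, 90.0]
force: [-1.0, 0.4, 4.3]
grip_width: 0.0175
```

Emit:
send_rows([
  {"travel":[0,0,-2],"dr":[0,0,0],"claw":1},
  {"travel":[0,0,-5],"dr":[0,0,0],"claw":1},
  {"travel":[0,0,-9],"dr":[0,0,0],"claw":1},
  {"travel":[-1,0,-12],"dr":[0,0,0],"claw":1},
  {"travel":[-3,0,-12.5],"dr":[0,0,0],"claw":1},
  {"travel":[-6,0,-12.5],"dr":[0,0,0],"claw":1},
  {"travel":[-9,0.5,-12.5],"dr":[0,0,0],"claw":1},
  {"travel":[-12,1,-12.5],"dr":[0,0,0],"claw":1},
  {"travel":[-15,2,-12.5],"dr":[0,0,0],"claw":1},
  {"travel":[-18,3.5,-12.5],"dr":[0,0,0],"claw":1},
  {"travel":[-21,5.5,-12.5],"dr":[0,0,0],"claw":1},
  {"travel":[-24,7.6,-12.5],"dr":[0,0,0],"claw":1},
])

```text
time_s: 14.65
tool_pos: [0.5378, -0.0106, 0.1771]
tool_rot: [-180.0, 0.1, 90.0]
force: [1.0, 0.5, -0.2]
grip_width: 0.0179
```

Emit:
send_rows([
  {"travel":[-2.5,2,0],"dr":[0,0,0],"claw":1},
  {"travel":[-4.5,5,0],"dr":[0,0,0],"claw":1},
  {"travel":[-5.55,8,0],"dr":[0,0,0],"claw":1},
  {"travel":[-5.55,10,1],"dr":[0,0,0],"claw":1},
  {"travel":[-5.55,10,3],"dr":[0,0,0],"claw":1},
  {"travel":[-5.55,10,6],"dr":[0,0,0],"claw":1},
  {"travel":[-5.55,10,8],"dr":[0,0,0],"claw":1},
  {"travel":[-5.55,10,9],"dr":[0,0,0],"claw":1},
  {"travel":[-5.55,10,9],"dr":[0,0,0],"claw":1},
  {"travel":[-5.55,10,9],"dr":[0,0,0],"claw":1},
  {"travel":[-5.55,10,9],"dr":[0,0,0],"claw":1},
])

```text
time_s: 15.57
tool_pos: [0.6388, -0.0643, 0.089]
tool_rot: [179.9, 0.0, 90.0]
force: [0.5, 0.2, -0.8]
grip_width: 0.0177
```

Emit:
send_rows([
  {"travel":[0,0,0.5],"dr":[0,0,0],"claw":1},
  {"travel":[0,0,0.9],"dr":[0,0,0],"claw":1},
  {"travel":[0,0,1.2],"dr":[0,0,0],"claw":1},
  {"travel":[0,0,1.4],"dr":[0,0,0],"claw":1},
  {"travel":[0,0,1.5],"dr":[0,0,0],"claw":1},
  {"travel":[0,0,1.57],"dr":[0,0,0],"claw":1},
  {"travel":[0,0,1.57],"dr":[0,0,0],"claw":1},
  {"travel":[0,0,1.57],"dr":[0,0,0],"claw":1},
  {"travel":[0,0,1.57],"dr":[0,0,0],"claw":1},
])

```text
time_s: 16.32
tool_pos: [0.6377, -0.0644, 0.0728]
tool_rot: [-180.0, 0.0, 90.0]
force: [-2.6, -0.4, 6.1]
grip_width: 0.0177
```

Emit:
send_rows([
  {"travel":[0,0,0],"dr":[0,0,0],"claw":2},
  {"travel":[0,0,0],"dr":[0,0,0],"claw":2.5},
  {"travel":[0,0,0],"dr":[0,0,0],"claw":3.5},
  {"travel":[0,0,0],"dr":[0,0,0],"claw":4.5},
  {"travel":[0,0,0],"dr":[0,0,0],"claw":5},
  {"travel":[0,0,0],"dr":[0,0,0],"claw":5},
  {"travel":[0,0,-1],"dr":[0,0,0],"claw":5},
  {"travel":[0,0,-3],"dr":[0,0,0],"claw":5},
  {"travel":[0,0,-6],"dr":[0,0,0],"claw":5},
  {"travel":[0,0,-9],"dr":[0,0,0],"claw":5},
  {"travel":[0,0,-10],"dr":[0,0,0],"claw":5},
  {"travel":[0,-4,-10],"dr":[0,0,0],"claw":5},
])

```text
time_s: 17.32
tool_pos: [0.6046, -0.0637, 0.1747]
tool_rot: [179.4, -0.2, 90.0]
force: [-1.1, 0.1, 0.6]
grip_width: 0.05
```

Emit:
send_rows([
  {"travel":[-1,-4,0],"dr":[0,0,0],"claw":5},
  {"travel":[-2,-8,0],"dr":[0,0,0],"claw":5},
  {"travel":[-2.95,-12,0],"dr":[0,0,0],"claw":5},
  {"travel":[-2.95,-15,0],"dr":[0,0,0],"claw":5},
  {"travel":[-2.95,-15.9,0],"dr":[0,0,0],"claw":5},
  {"travel":[-2.95,-15.9,0],"dr":[0,0,0],"claw":5},
  {"travel":[-2.95,-15.9,0],"dr":[0,0,0],"claw":5},
  {"travel":[-2.95,-15.9,0],"dr":[0,0,0],"claw":5},
])

```text
time_s: 17.98
tool_pos: [0.4402, -0.0934, 0.1722]
tool_rot: [179.9, -0.0, 90.1]
force: [-0.1, 0.4, 0.3]
grip_width: 0.0502
```

```bash
python3 - <<'E'
from h import *
im=env.read_camera("top");o=env.get_obs();print(o["tool_pos"],o["tool_rot"],o["force"],o["grip_width"],o["time_s"])
cv2.imwrite("pics/c5.png",cv2.resize(im[140:340,230:500],None,fx=2.9,fy=2.9,interpolation=cv2.INTER_CUBIC))
for z in(.104,.023):
    u,v=w2px("top",(.6379,-.0654,z));print((u-230)*2.9+1,(v-140)*2.9+1)
E
```

```text
[ 0.44020576 -0.09326191  0.17197111] [ 1.79931426e+02 -3.69738779e-02  9.00825852e+01] [ 0.5048366   0.406732   -0.34824389] 0.049890207105913666 18.0333
432.83087065229483 112.48352355419735
419.18103264129684 137.85821501458608
```

View pics/c5.png

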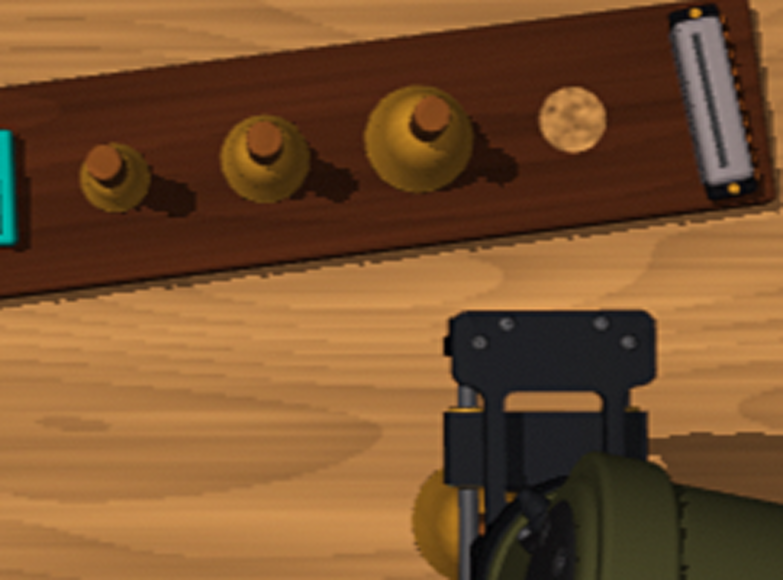

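The large bell is centred on mark_3: its mouth reads (419,138), as predicted. Next is the largest.

Emit:
send_rows([
  {"travel":[-0.05,-0.08,3],"dr":[0,0,0],"claw":5},
  {"travel":[-0.05,-0.08,6],"dr":[0,0,0],"claw":5},
  {"travel":[-0.05,-0.08,8.5],"dr":[0,0,0],"claw":5},
  {"travel":[-0.05,-0.08,10.2],"dr":[0,0,0],"claw":5},
  {"travel":[-0.05,-0.08,11],"dr":[0,0,0],"claw":5},
  {"travel":[-0.05,-0.08,11],"dr":[0,0,0],"claw":5},
  {"travel":[-0.05,-0.08,11],"dr":[0,0,0],"claw":3},
  {"travel":[-0.05,-0.08,11],"dr":[0,0,0],"claw":2.2},
  {"travel":[-0.05,-0.08,11],"dr":[0,0,0],"claw":1},
  {"travel":[-0.05,-0.08,11],"dr":[0,0,0],"claw":1},
  {"travel":[-0.05,-0.08,11],"dr":[0,0,0],"claw":1},
  {"travel":[-0.05,-0.08,11],"dr":[0,0,0],"claw":1},
])

```text
time_s: 19.03
tool_pos: [0.4383, -0.0946, 0.0622]
tool_rot: [179.9, 0.0, 90.0]
force: [2.0, -0.8, 0.6]
grip_width: 0.0181
```

Emit:
send_rows([
  {"travel":[0,0,0],"dr":[0,0,0],"claw":1},
  {"travel":[0,0,0],"dr":[0,0,0],"claw":1},
  {"travel":[0,0,0],"dr":[0,0,0],"claw":1},
])

```text
time_s: 19.28
tool_pos: [0.4384, -0.0946, 0.0621]
tool_rot: [179.9, 0.0, 90.0]
force: [-0.8, -0.2, 1.5]
grip_width: 0.0177
```

Emit:
send_rows([
  {"travel":[0,0,-2],"dr":[0,0,0],"claw":1},
  {"travel":[0,0,-5],"dr":[0,0,0],"claw":1},
  {"travel":[-1,0,-9],"dr":[0,0,0],"claw":1},
  {"travel":[-3,1,-10],"dr":[0,0,0],"claw":1},
  {"travel":[-5.05,3,-10],"dr":[0,0,0],"claw":1},
  {"travel":[-5.05,6,-10],"dr":[0,0,0],"claw":1},
  {"travel":[-5.05,9.5,-10],"dr":[0,0,0],"claw":1},
  {"travel":[-5.05,13,-10],"dr":[0,0,0],"claw":1},
  {"travel":[-5.05,16.5,-10],"dr":[0,0,0],"claw":1},
  {"travel":[-5.05,19,-10],"dr":[0,0,0],"claw":1},
  {"travel":[-5.05,20.9,-9],"dr":[0,0,0],"claw":1},
  {"travel":[-5.05,20.9,-7],"dr":[0,0,0],"claw":1},
])

```text
time_s: 20.28
tool_pos: [0.6517, -0.1439, 0.1324]
tool_rot: [179.7, -0.1, 90.1]
force: [-0.2, 0.5, -1.2]
grip_width: 0.0177
```

Emit:
send_rows([
  {"travel":[0,0,1],"dr":[0,0,0],"claw":1},
  {"travel":[0,0,2.5],"dr":[0,0,0],"claw":1},
  {"travel":[0,0,3.5],"dr":[0,0,0],"claw":1},
  {"travel":[0,0,3.5],"dr":[0,0,0],"claw":1},
  {"travel":[0,0,3.5],"dr":[0,0,0],"claw":1},
  {"travel":[0,0,3.5],"dr":[0,0,0],"claw":1},
])

```text
time_s: 20.78
tool_pos: [0.6471, -0.1451, 0.0976]
tool_rot: [179.9, 0.0, 90.0]
force: [0.2, 0.3, -1.4]
grip_width: 0.0178
```

Emit:
send_rows([
  {"travel":[0,0.05,0.5],"dr":[0,0,0],"claw":1},
  {"travel":[0,0.05,0.8],"dr":[0,0,0],"claw":1},
  {"travel":[0,0.05,1.1],"dr":[0,0,0],"claw":1},
  {"travel":[0,0.05,1.3],"dr":[0,0,0],"claw":1},
  {"travel":[0,0.05,1.4],"dr":[0,0,0],"claw":1},
  {"travel":[0,0.05,1.5],"dr":[0,0,0],"claw":1},
  {"travel":[0,0.05,1.5],"dr":[0,0,0],"claw":1},
  {"travel":[0,0.05,1.5],"dr":[0,0,0],"claw":1},
  {"travel":[0,0.05,1.5],"dr":[0,0,0],"claw":1},
])

```text
time_s: 21.53
tool_pos: [0.6474, -0.1449, 0.0821]
tool_rot: [180.0, 0.0, 90.0]
force: [-2.3, 0.3, 3.0]
grip_width: 0.018
```

Emit:
send_rows([
  {"travel":[0,0,0],"dr":[0,0,0],"claw":2},
  {"travel":[0,0,0],"dr":[0,0,0],"claw":2.5},
  {"travel":[0,0,0],"dr":[0,0,0],"claw":3.5},
  {"travel":[0,0,0],"dr":[0,0,0],"claw":4.5},
  {"travel":[0,0,0],"dr":[0,0,0],"claw":5},
  {"travel":[0,0,0],"dr":[0,0,0],"claw":5},
  {"travel":[0,0,-1],"dr":[0,0,0],"claw":5},
  {"travel":[0,0,-3],"dr":[0,0,0],"claw":5},
  {"travel":[0,0,-6],"dr":[0,0,0],"claw":5},
  {"travel":[0,0,-9],"dr":[0,0,0],"claw":5},
  {"travel":[0,0,-10],"dr":[0,0,0],"claw":5},
  {"travel":[0,-4,-10],"dr":[0,0,0],"claw":5},
])

```text
time_s: 22.53
tool_pos: [0.6143, -0.1436, 0.1847]
tool_rot: [179.4, -0.2, 90.1]
force: [-1.3, -0.2, 0.2]
grip_width: 0.0498
```

Emit:
send_rows([
  {"travel":[0,-4,0],"dr":[0,0,0],"claw":5},
  {"travel":[-2,-8,0],"dr":[0,0,0],"claw":5},
  {"travel":[-5,-12,0],"dr":[0,0,0],"claw":5},
  {"travel":[-8,-15,0],"dr":[0,0,0],"claw":5},
  {"travel":[-10,-15,0],"dr":[0,0,0],"claw":5},
  {"travel":[-10,-15,0],"dr":[0,0,0],"claw":5},
  {"travel":[-10,-15,0],"dr":[0,0,0],"claw":5},
  {"travel":[-10,-15,0],"dr":[0,0,0],"claw":5},
])

```text
time_s: 23.2
tool_pos: [0.4579, -0.2441, 0.1819]
tool_rot: [180.0, -0.0, 90.0]
force: [-0.8, 0.2, -0.5]
grip_width: 0.0502
```

```bash
python3 - <<'E'
from h import *
im=env.read_camera("top");s=env.read_camera("scene");o=env.get_obs();print(o["tool_pos"],o["force"],o["time_s"])
a=cv2.resize(im[130:260,195:505],None,fx=2.5,fy=2.5,interpolation=cv2.INTER_CUBIC)
b=cv2.resize(s[160:400,110:420],None,fx=1.1,fy=1.1)
b=cv2.copyMakeBorder(b,0,0,0,a.shape[1]-b.shape[1],cv2.BORDER_CONSTANT)
cv2.imwrite("pics/c6.png",np.vstack([a,b]))
for x,y in((.619,.0934),(.6284,.014),(.6379,-.0654),(.6473,-.1449)):
    u,v=w2px("top",(x,y,.023));print((u-195)*2.5+.75,(v-130)*2.5+.75)
i0=cv2.imread("pics/top0.png");print("diff tuner,harm",cv2.absdiff(im,i0)[180:230,203:240].mean(),cv2.absdiff(im,i0)[140:210,462:494].mean())
E
```

```text
[ 0.45839775 -0.2432578   0.18180142] [-0.08657937 -0.14904088  0.3929244 ] 23.3
184.66958474441935 176.3188883689279
316.6107575603445 160.12003987900596
448.75089020801454 143.7312198401604
581.2594411795321 127.48219983385366
diff tuner,harm 0.940900900900901 1.1388392857142857
```

View pics/c6.png

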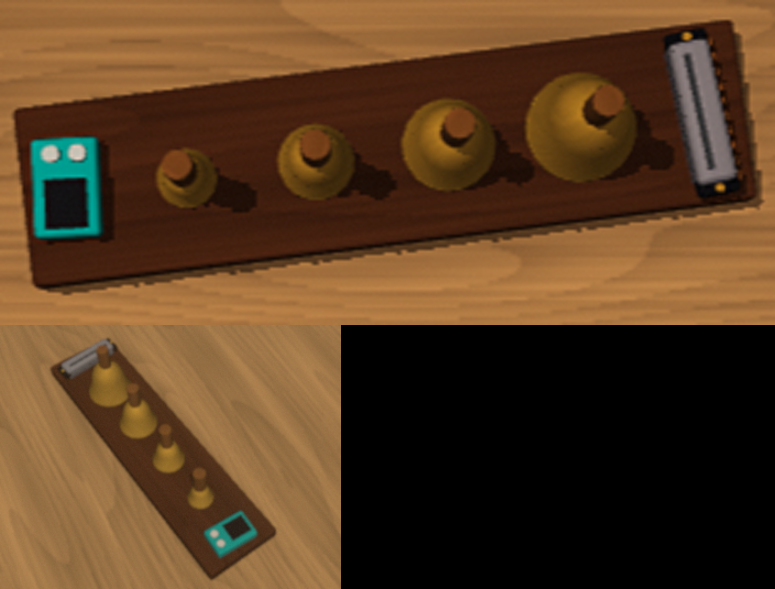

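All four bells stand upright. Their mouth centres read ≈(187,179), (316,162), (449,145) and (581,127), against expected (185,176), (317,160), (449,144) and (581,127), so all are within about 2 mm. The tuner and harmonica have not moved, and the arm is clear.

```bash
python3 -c "
from cell import env
print(env.sign_off())"
```

```text
the job is handed in; nothing more can be done
None
```

All four bells are upright on the shelf in order of size, one on each cork mark: the smallest next to the tuner, rising to the largest next to the harmonica. I lowered each one slowly by its handle and released it once it was touching the shelf. I handed the job in at about 23 s of the 102 s allowed.

The last pictures showed every bell within about 2 mm of its mark; the smallest was the furthest off, at 1–2 mm. The tuner and harmonica areas looked unchanged from the first picture. The force on the tool read no more than about 8 N when I checked it after each grasp, set-down and move. The gripper was touching nothing at hand-in, and no check failed or disagreed.

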